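# Trace the divider seam of a roasting tin with a scraper

## Task

Take the upright scraper from its wooden stand and go over the seam in the roasting tin where the divider meets the floor, on the wide side of the divider: start at the end with the wire handle, finish at the other end, moving slowly, holding the scraper upright with its tip kept pressed lightly on both the floor and the divider all along. Then put the scraper back upright in the pocket of its stand and let go. Leave the things round about where they are.

Things in the scene. Friction and masses are not known exactly. Their poses are not given: they have to be found in the camera images.
- scraper: Loose hand scraper, about 120 g, 155 mm long, upright in the stand. Origin: centre of its flat round tip; z up the tool. From the tip: steel nose 16 mm across (edge rounded 1.2 mm) for 14 mm, thin stem 10 mm across from 22 to 60 mm, 22 mm collar at 74 to 78 mm, then a wooden handle of 22 x 22 mm section (sides along x, y) to 152 mm. Grip the handle about 115 mm above the tip.
- scraper_tip (a point): Centre of the scraper's flat tip (same point as the scraper's origin).
- stand: Fixed wooden block 66 x 66 mm, 60 mm high, origin at the centre of its underside; in its top a central square pocket, 25 mm wide, sides along x and y, its floor 8 mm above the underside (52 mm deep).
- stand_floor (a point): Centre of the pocket floor; the scraper's tip stands here at the start and at the end.
- tin: Fixed dark steel roasting tin, 136 (x) x 226 (y) mm outside, 34 mm high, 3 mm walls with a 5 mm thick rim bead, floor 5 mm thick; origin at the centre of the underside. A wire handle 26 mm long sticks out at the +y end: that is the start end.
- divider: Fixed clip rails on the tin's rims. Origin on the tin's floor, 20 mm to the tin's +x side of its middle; axes as the tin's. They carry an upright steel plate 200 mm long (y), 3 mm thick, 42 mm high, top lip folded 22 mm to +x. The work is on its -x face (wide side; tin wall at x = -85 mm). All is rigid; a light push does not shift the plate.
- seam_start (a point): Nominal start of the seam, on the tin's floor, 75 mm to +y of the divider's origin (end with the wire handle). The plate's real -x face stands up to 9 mm to either side along x and is skewed up to 0.045 rad about the vertical through the divider's middle: no pose shows this, so feel or see it.
- seam_end (a point): Nominal end of the seam, 75 mm to -y of the divider's origin, true only as far as the start is. The whole seam counts from here to the start; 0.4 N on floor and on plate count as pressed, upright means within 0.15 rad, slow under 0.08 m/s; stay under 25 N on each. The tin's end walls stand 35 mm farther out at both ends.
- soup_tin: Bystander: tin can, 75 mm across, 58 mm high, origin under its centre.
- balm_pot: Bystander: small round pot with a lid, 58 mm across, 50 mm high, origin under its centre.
- garlic: Bystander: garlic bulb, 54 mm, origin under its centre.
Mind the look-alikes: they are no part of the job. Of the things that look like the scraper, the smallest one is meant.

How it is judged (in metres and radians):
On the way, in this order (a step that is already met when the one before it is completed fails the run):
1. scraper tip in the seam (on the floor and against the wide-side face of the divider), upright, moving slowly, 65 mm from the divider's middle along y (+-9.5 mm), point 1 of 6 (y of scraper_tip in the frame of divider between 0.0555 and 0.0745 m and x of scraper_tip in the frame of divider between -0.035 and 0.01 m and z of scraper_tip in the frame of divider below 0.006 m and angle between scraper's own z axis and vertical below 0.15 rad and contact force between scraper and tin above 0.4 N and contact force between scraper and divider above 0.4 N and linear speed of scraper below 0.08 m/s), for 0.12 s.
2. scraper tip in the seam (on the floor and against the wide-side face of the divider), upright, moving slowly, 39 mm from the divider's middle along y (+-9.5 mm), point 2 of 6 (y of scraper_tip in the frame of divider between 0.0295 and 0.0485 m and x of scraper_tip in the frame of divider between -0.035 and 0.01 m and z of scraper_tip in the frame of divider below 0.006 m and angle between scraper's own z axis and vertical below 0.15 rad and contact force between scraper and tin above 0.4 N and contact force between scraper and divider above 0.4 N and linear speed of scraper below 0.08 m/s), for 0.12 s.
3. scraper tip in the seam (on the floor and against the wide-side face of the divider), upright, moving slowly, 13 mm from the divider's middle along y (+-9.5 mm), point 3 of 6 (y of scraper_tip in the frame of divider between 0.0035 and 0.0225 m and x of scraper_tip in the frame of divider between -0.035 and 0.01 m and z of scraper_tip in the frame of divider below 0.006 m and angle between scraper's own z axis and vertical below 0.15 rad and contact force between scraper and tin above 0.4 N and contact force between scraper and divider above 0.4 N and linear speed of scraper below 0.08 m/s), for 0.12 s.
4. scraper tip in the seam (on the floor and against the wide-side face of the divider), upright, moving slowly, -13 mm from the divider's middle along y (+-9.5 mm), point 4 of 6 (y of scraper_tip in the frame of divider between -0.0225 and -0.0035 m and x of scraper_tip in the frame of divider between -0.035 and 0.01 m and z of scraper_tip in the frame of divider below 0.006 m and angle between scraper's own z axis and vertical below 0.15 rad and contact force between scraper and tin above 0.4 N and contact force between scraper and divider above 0.4 N and linear speed of scraper below 0.08 m/s), for 0.12 s.
5. scraper tip in the seam (on the floor and against the wide-side face of the divider), upright, moving slowly, -39 mm from the divider's middle along y (+-9.5 mm), point 5 of 6 (y of scraper_tip in the frame of divider between -0.0485 and -0.0295 m and x of scraper_tip in the frame of divider between -0.035 and 0.01 m and z of scraper_tip in the frame of divider below 0.006 m and angle between scraper's own z axis and vertical below 0.15 rad and contact force between scraper and tin above 0.4 N and contact force between scraper and divider above 0.4 N and linear speed of scraper below 0.08 m/s), for 0.12 s.
6. scraper tip in the seam (on the floor and against the wide-side face of the divider), upright, moving slowly, -65 mm from the divider's middle along y (+-9.5 mm), point 6 of 6 (y of scraper_tip in the frame of divider between -0.0745 and -0.0555 m and x of scraper_tip in the frame of divider between -0.035 and 0.01 m and z of scraper_tip in the frame of divider below 0.006 m and angle between scraper's own z axis and vertical below 0.15 rad and contact force between scraper and tin above 0.4 N and contact force between scraper and divider above 0.4 N and linear speed of scraper below 0.08 m/s), for 0.12 s.
At the end, for the whole second after the job is handed in: After the six points of the seam have been passed in order, the scraper stands in the stand's pocket, its tip within 12 mm sideways and 6 mm in height of the pocket floor's centre, upright within 0.25 rad, released and at rest (horizontal distance between scraper_tip and stand_floor below 0.012 m and z of scraper_tip in the frame of stand_floor between -0.004 and 0.006 m and angle between scraper's own z axis and vertical below 0.25 rad and linear speed of scraper below 0.02 m/s and contact force between scraper and the fingers below 0.05 N); the robot touches nothing.
It fails at once if the scraper is pressed on the divider with more than 25 N (contact force between scraper and divider above 25 N).
It fails at once if the scraper is pressed on the tin with more than 25 N (contact force between scraper and tin above 25 N).
It fails at once if the soup_tin is shifted by more than 25 mm (distance of soup_tin from where it was at the start of the episode above 0.025 m).
It fails at once if the balm_pot is shifted by more than 25 mm (distance of balm_pot from where it was at the start of the episode above 0.025 m).
It fails at once if the garlic is shifted by more than 25 mm (distance of garlic from where it was at the start of the episode above 0.025 m).
It also fails if it takes over 72 s, if anything falls off the work surface, if the arm or the gripper's body presses on something with over 40 N, if the wrist force passes 120 N, or if a joint passes its speed limit or range.

## Robot

A 6-joint arm with a two-finger parallel gripper is mounted at the origin on a cart in front of the work surface, level with it; the furniture and walls round the work are solid. World frame = base frame: x ahead of the robot, y to its left, z up, the work surface at z = 0. Lengths are in mm, angles in rad, forces in N, time in s.
With the tool pointing down it reaches from about 300 to 850 mm from the base axis. Payload 5.4 kg.
Tool frame: the origin (TCP) lies midway between the tips of the shut fingers; the grasp point (between the pads) lies 19 mm behind it; z points along the fingers, y is the line along which they close (so a half turn about z gives the same grasp; the last joint's range is limited). The gripper opens to 85 mm and grips with 20 to 120 N. Pads are 22 mm wide; open, the fingers measure 114 mm over their backs; the gripper's body (76 mm by 85 mm) begins 54 mm behind the grasp point. The pads swing forward as they close: fully open they stand 13 mm farther back than shut.
Start: joints at [-1.548, 0.158, 1.597, -0, 1.386, -0.21], TCP at [132.631, -559.478, 231.299] pointing down, gripper open.
Joint ranges: [-2.91, 2.91], [-0.94, 2.29], [0.18, 2.7], [-1.29, 4.43], [0.17, 2.64], [-3, 3]. Speed limits (rad/s): [2.57, 2.57, 3.14, 3.14, 3.14, 3.14].

## Interface

Orientations are given as a 3x3 rotation matrix whose columns are the frame's x, y, z axes.
In Python, from rig import robot gives the robot as it stands.
- The arm moves only by the shell command python3 -m crank 'ROWS'. ROWS is JSON, a list of rows, each a list of 3 entries, a list of its own where there are three numbers: the shift along the world's x, y, z in cm, then the turn, a rotation vector about the world's x, y, z in degrees, then the gripper command: -1 is shut, 1 is fully open, values between are in proportion. In form: [[[tx, ty, tz], [rx, ry, rz], claw], ...]. A call has 1 to 12 rows; each row shifts and turns the commanded pose from where the row before left it; what a row does not reach is not made up. A row lasts 1/12 s, in which the tool goes at most 41.7 mm and 7.16 degrees, less where a joint would pass 70% of its speed; a pose out of reach is approached as far as the arm can. A call with a gripper value outside its range is refused whole. The fingers move at their own pace and stop on an object; the grip force is fixed at half the most. Time passes only in rows, so rows that do not move let the fingers close. It gives the time, the measured TCP pose, the force, the opening and the grip force at its end, in the units of the state.
- robot.get_state(): the state, without advancing time (a new reading comes with each control period).
- robot.snapshot(name): name is "scene" or "top" or "wrist"; returns (picture, depth): 480x640x3 uint8, blue, green, red; 480x640 float32, mm along the optical axis (not along the pixel's ray), 0 where there is no reading.
- robot.camera_model(name): a dict with "intrinsics" (3x3 intrinsics, pixels), "k1" (the pictures are not rectified: a ray, as slopes to the right and down, at radius r is drawn at 1 + k1 r^2 times it, then the intrinsics apply), "origin" and "orientation" of the camera in the world. Camera axes: x right, y up, looking along -z (the intrinsics and any distortion apply to the point x, -y, -z); pixel columns grow to the right and rows downward; lengths in mm; the calibration is good to about 2 mm. A picture is of the moment at which its call begins: read the wrist's pose just before it. camera_model takes no time and is no camera call; for the wrist camera it gives the pose at the moment of the call.
- robot.finish_job(): hands the job in; it is judged then, once.
The state is a dict: "time_s": time; "qpos": joint angles; "joint_velocities": joint speeds; "joint_torque": joint torques, N m; "tool_pos": TCP position; "tcp_rot": TCP orientation; "ft_force": force on the tool from outside, world axes, zero at the start; "ft_torque": the same for the moment, N m; "grip_width": finger opening in mm; "gripper_force": force on a finger pad.
Only numpy, scipy, OpenCV 4.12 (cv2) and the standard library are available. Lean on these libraries where they do the work, as an engineer would, in place of code of your own. Each camera call takes 0.05 s, during which the arm holds its last target. There are 200 camera calls.

## Working session

There is one attempt and no reset: what is moved stays moved. The work goes in short steps, Python scripts to look and compute and a shell command to move; the robot and the scene stay as the last step left them, time stands still between calls to the robot, and variables do not carry over. Pictures are saved under pics/ and viewed, at most 11 in all, crops included, and the job is handed in when it is done.

```bash
ls; mkdir -p pics; cat > h.py <<'E'
import numpy as np,cv2
from rig import robot
def snap(n,fn=None):
    m=robot.camera_model(n); p,d=robot.snapshot(n)
    if fn: cv2.imwrite('pics/'+fn,p)
    return p,d,m
def rays(m,uv):
    K=np.array(m['intrinsics'],float); uv=np.array(uv,float).reshape(-1,1,2)
    s=cv2.undistortPoints(uv,K,np.array([m['k1'],0,0,0,0],float)).reshape(-1,2)
    r=np.c_[s[:,0],-s[:,1],-np.ones(len(s))]
    return r@np.array(m['orientation']).T, np.array(m['origin'],float)
def onplane(m,uv,z):
    r,o=rays(m,uv); return o+r*((z-o[2])/r[:,2])[:,None]
def cloud(m,d):
    v,u=np.mgrid[:480,:640]; r,o=rays(m,np.c_[u.ravel(),v.ravel()])
    P=o+r*d.reshape(-1,1); P[d.ravel()==0]=np.nan
    return P.reshape(480,640,3)
E
python3 - <<'E'
from h import *
for n in('scene','top'):
    p,d,m=snap(n,n+'1.png'); print(n,m, (d>0).mean())
    np.savez(n+'1.npz',p=p,d=d)
a=np.vstack([cv2.resize(cv2.imread('pics/%s1.png'%n),(640,480)) for n in ('scene','top')])
print(robot.get_state())
E
```

```text
pics
scene {'intrinsics': array([[463.28270965,   0.        , 311.77466886],
       [  0.        , 463.28270965, 241.34541836],
       [  0.        ,   0.        ,   1.        ]]), 'k1': 0.02005975491576614, 'origin': array([115.70231667, 617.88694391, 783.80356832]), 'orientation': array([[-0.86594649,  0.35208927, -0.35520393],
       [-0.50004728, -0.62293236,  0.6015879 ],
       [-0.00945538,  0.69856169,  0.71548736]])} 0.9915755208333333
top {'intrinsics': array([[458.12752767,   0.        , 317.26669733],
       [  0.        , 458.12752767, 238.4499614 ],
       [  0.        ,   0.        ,   1.        ]]), 'k1': 0.0007695806004534615, 'origin': array([ 265.11459324,  -10.89307311, 1081.60950394]), 'orientation': array([[ 0.00658832,  0.97578151, -0.21864822],
       [-0.99997581,  0.00594106, -0.00361763],
       [-0.00223101,  0.21866677,  0.97579704]])} 0.9960807291666667
{'time_s': 0.1, 'qpos': array([-1.54814929e+00,  1.59002188e-01,  1.59817423e+00,  1.94684045e-06,
        1.38621867e+00, -2.10082315e-01]), 'joint_velocities': array([-0.00011161, -0.00155827, -0.00225637, -0.00148496, -0.00125864,
        0.00033523]), 'joint_torque': array([-1.06279354e-04, -3.96989965e+01, -3.32337320e+01, -3.06071743e-04,
        4.18055846e-03,  7.19533489e-06]), 'tool_pos': array([ 132.59119775, -558.91184609,  230.37227812]), 'tcp_rot': array([[ 9.73040629e-01,  2.30633761e-01, -3.89028922e-05],
       [ 2.30633455e-01, -9.73039034e-01,  1.80200989e-03],
       [ 3.77750287e-04, -1.76240115e-03, -9.99998376e-01]]), 'ft_force': array([-0.61300359,  0.36568799,  0.25451828]), 'ft_torque': array([0.05493962, 0.08143752, 0.06139379]), 'gripper_force': 0.0, 'grip_width': 85.51670965111185}
```

View pics/scene1.png

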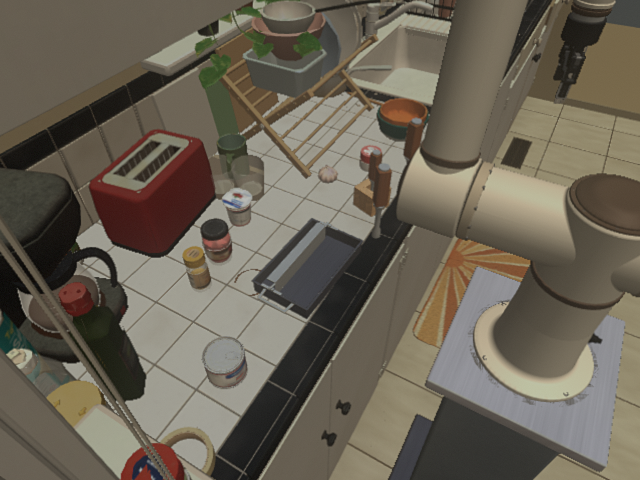

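View pics/top1.png

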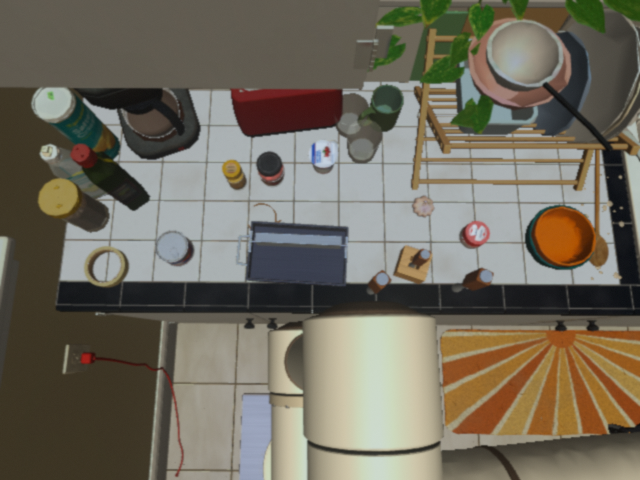

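The scene view shows three scraper look-alikes, around (374,160), (383,185) and (413,135). In the top view these are at (421,257) on a wooden block, (378,281) standing free, and (482,278). The tin spans about (247–348, 222–284) in the top view, with its handle on the left (+y). Next I'll confirm with an enlarged crop and measure heights.

```bash
python3 - <<'E'
from h import *
z=np.load('top1.npz');p,d=z['p'],z['d'];m=robot.camera_model('top');C=cloud(m,d)
z2=np.load('scene1.npz');p2,d2=z2['p'],z2['d'];m2=robot.camera_model('scene');C2=cloud(m2,d2)
a=cv2.resize(p[225:315,350:510],(800,450),interpolation=cv2.INTER_CUBIC)
b=cv2.resize(p2[110:250,330:450],(480,560),interpolation=cv2.INTER_CUBIC)
c=np.zeros((560,800,3),np.uint8);c[:180,:320]=cv2.resize(a,(320,180));c[:,320:]=b
cv2.imwrite('pics/crop1.png',np.vstack([c]))
# objects in cloud
for nm,CC in(('top',C),('scene',C2)):
    for lab,cx,cy in (('A',300,-120),):
        pass
    Q=CC.reshape(-1,3)
    s=(Q[:,0]>250)&(Q[:,0]<480)&(Q[:,1]>-420)&(Q[:,1]<-60)&(Q[:,2]>30)&(Q[:,2]<220)
    q=Q[s]; im=np.zeros((240,370),np.uint8); im[(q[:,0]-245).astype(int),(q[:,1]+425).astype(int)]=255
    im=cv2.dilate(im,np.ones((5,5)))
    n,L=cv2.connectedComponents(im)
    l=L[(q[:,0]-245).astype(int),(q[:,1]+425).astype(int)]
    for i in range(1,n):
        k=q[l==i]
        if len(k)<20: continue
        print(nm,len(k),k.min(0).round(),k.max(0).round(), 'top', np.median(k[k[:,2]>k[:,2].max()-6],0).round(1))
E
```

```text
top 323 [ 365. -152.   32.] [ 401. -115.  207.] top [ 382.9 -133.1  202.8]
top 533 [ 373. -350.   30.] [ 408. -315.  207.] top [ 390.  -334.1  202.5]
top 102 [390. -76.  30.] [479. -62.  44.] top [463.5 -71.5  39.2]
top 920 [ 399. -268.   30.] [ 480. -187.  166.] top [ 440.1 -227.   162.1]
scene 791 [ 364. -145.   31.] [ 402. -112.  204.] top [ 383.5 -130.8  201.5]
scene 596 [ 371. -347.   80.] [ 409. -313.  205.] top [ 388.6 -332.   201.3]
scene 125 [390. -78.  30.] [480. -61.  46.] top [476.2 -71.2  41.8]
scene 663 [ 418. -253.   30.] [ 480. -186.  164.] top [ 439.9 -224.7  160.8]
```

View pics/crop1.png

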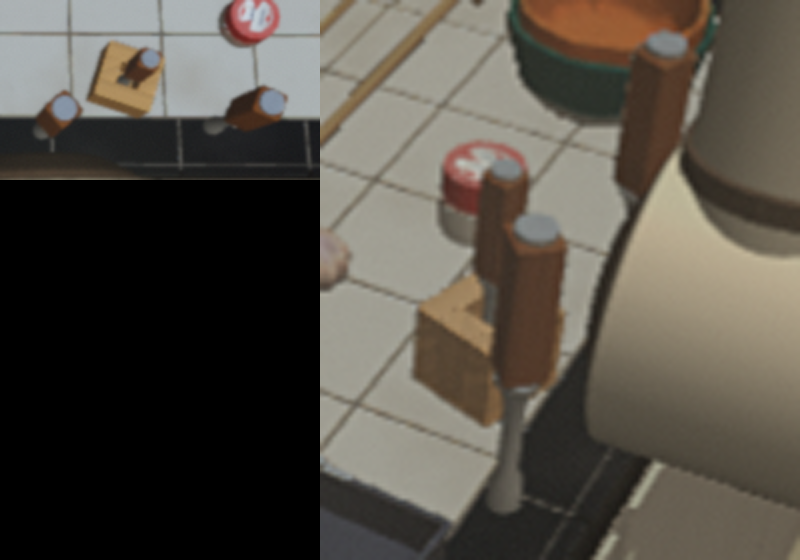

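The target is the one in the stand: crop (505,165), top view (421,257). Its top is at z≈162, which matches 8+155 mm, while the two others are 205 mm tall. Next I'll measure the stand and tin poses.

```bash
python3 - <<'E'
from h import *
z=np.load('top1.npz');d=z['d'];m=robot.camera_model('top');C=cloud(m,d).reshape(-1,3)
z2=np.load('scene1.npz');m2=robot.camera_model('scene');C2=cloud(m2,z2['d']).reshape(-1,3)
def box(Q,x,y,zz,nm):
    s=np.all([Q[:,0]>x[0],Q[:,0]<x[1],Q[:,1]>y[0],Q[:,1]<y[1],Q[:,2]>zz[0],Q[:,2]<zz[1]],0);q=Q[s]
    r=cv2.minAreaRect(q[:,:2].astype(np.float32));print(nm,len(q),np.round(r[0],1),np.round(r[1],1),round(r[2],2),'z',np.median(q[:,2]).round(1),q.min(0).round(),q.max(0).round())
    return q
for Q,n in((C,'top'),(C2,'scene')):
    box(Q,(395,500),(-280,-175),(54,66),n+' stand')
    box(Q,(410,470),(-255,-200),(140,170),n+' handle')
    box(Q,(330,540),(-130,190),(27,40),n+' rim')
    q=box(Q,(330,540),(-130,190),(42,60),n+' lip')
    box(Q,(370,440),(-50,100),(-4,14),n+' floor')
E
```

```text
top stand 578 [ 440.1 -227.4] [66.1 66. ] 71.5 z 59.0 [ 400. -268.   54.] [ 480. -187.   65.]
top handle 139 [ 439.6 -226.9] [22.1 21.9] 74.68 z 159.6 [ 427. -240.  140.] [ 451. -215.  166.]
top rim 976 [464.7  23.7] [315.8 145.9] 85.53 z 34.3 [ 380. -128.   27.] [539. 182.  40.]
top lip 854 [487.3  39. ] [105.1 211.6] 20.13 z 47.2 [402. -76.  42.] [510. 151.  53.]
top floor 1686 [405.1  25.1] [ 69.3 149.7] 0.45 z 2.6 [370. -50.  -4.] [440. 100.  14.]
scene stand 214 [ 441.3 -226.3] [68.  66.2] 69.93 z 58.3 [ 399. -253.   54.] [ 480. -188.   64.]
scene handle 131 [ 438.7 -226.4] [23.1 22.9] 69.66 z 154.5 [ 428. -237.  140.] [ 452. -213.  164.]
scene rim 1261 [464.3  23. ] [318.3 145.7] 85.44 z 33.7 [ 379. -130.   27.] [540. 183.  40.]
scene lip 785 [476.   -5.5] [302.3  90.5] 68.03 z 46.6 [ 378. -130.   42.] [511. 151.  59.]
scene floor 1406 [405.  25.] [149.9  69.9] 89.93 z 2.0 [370. -50.  -4.] [440. 100.  14.]
```

```bash
python3 -m crank '[[[2.56,2.77,0.6],[0,0,-2.65],1],[[2.56,2.77,0.6],[0,0,-2.65],1],[[2.56,2.77,0.6],[0,0,-2.65],1],[[2.56,2.77,0.6],[0,0,-2.65],1],[[2.56,2.77,0.6],[0,0,-2.65],1],[[2.56,2.77,0],[0,0,-2.65],1],[[2.56,2.77,0],[0,0,-2.65],1],[[2.56,2.77,0],[0,0,-2.65],1],[[2.56,2.77,0],[0,0,-2.65],1],[[2.56,2.77,0],[0,0,-2.65],1],[[2.56,2.77,0],[0,0,-2.65],1],[[2.56,2.77,0],[0,0,-2.65],1]]'
python3 - <<'E'
from h import *
p,d,m=snap('wrist','wrist1.png'); s=robot.get_state(); print(s['tool_pos'],s['tcp_rot'],s['time_s'],m['origin'],m['orientation'])
Q=cloud(m,d).reshape(-1,3)
def box(Q,x,y,zz,nm):
    s=np.all([Q[:,0]>x[0],Q[:,0]<x[1],Q[:,1]>y[0],Q[:,1]<y[1],Q[:,2]>zz[0],Q[:,2]<zz[1]],0);q=Q[s]
    if len(q)<5: print(nm,0);return
    r=cv2.minAreaRect(q[:,:2].astype(np.float32));print(nm,len(q),np.round(r[0],1),np.round(r[1],1),round(r[2],2),'z',np.median(q[:,2]).round(1),q.min(0).round(),q.max(0).round())
box(Q,(395,500),(-280,-175),(54,66),'w stand')
box(Q,(410,470),(-255,-200),(150,170),'w handle')
for n in('top','scene'):
    z=np.load(n+'1.npz');T=cloud(robot.camera_model(n),z['d']).reshape(-1,3)
    box(T,(340,515),(-100,130),(27,60),n+' tin')
    box(T,(340,515),(-74,155),(20,60),n+' tin')
E
```

```text
time_s: 1.1
tool_pos: [440.6, -225.2, 261.0]
tcp_rot: [[0.948, -0.319, -0.0], [-0.319, -0.948, 0.0], [-0.0, -0.0, -1.0]]
ft_force: [0.4, -0.2, 0.3]
grip_width: 84.9
gripper_force: 0.0
[ 444.17500247 -220.22543157  260.97862422] [[ 0.9486288  -0.31637845  0.00284193]
 [-0.3163883  -0.94862033  0.00423325]
 [ 0.0013566  -0.00491494 -0.999987  ]] 1.15 [ 506.87137443 -246.43937929  404.38587855] [[-3.18967811e-01  9.11832134e-01  2.58498928e-01]
 [-9.47765494e-01 -3.06781900e-01 -8.73237311e-02]
 [-3.21791911e-04 -2.72849824e-01  9.62056584e-01]]
w stand 3507 [ 442.9 -227.6] [66.1 65.8] 71.47 z 60.6 [ 403. -268.   54.] [ 484. -187.   63.]
w handle 1031 [ 443.1 -227.6] [21.5 21.5] 71.01 z 162.8 [ 430. -240.  150.] [ 456. -215.  166.]
top tin 1245 [451.9  25. ] [124.5 209.3] 0.44 z 45.7 [390. -79.  27.] [515. 130.  53.]
top tin 1469 [451.9  40.5] [232.3 113.8] 86.99 z 44.8 [390. -74.  20.] [515. 155.  53.]
scene tin 1309 [452.   25.4] [125.2 209. ] 0.1 z 44.4 [390. -79.  27.] [515. 130.  51.]
scene tin 1864 [452.   40.3] [229.6 121.9] 89.25 z 36.9 [390. -74.  20.] [514. 155.  51.]
```

```bash
python3 -m crank '[[[0,0,0],[0,0,0],1],[[0,0,0],[0,0,0],1],[[0,0,0],[0,0,0],1],[[0,0,0],[0,0,0],1]]'
cat >> h.py <<'E'
def box(Q,x,y,zz,nm):
    s=np.all([Q[:,0]>x[0],Q[:,0]<x[1],Q[:,1]>y[0],Q[:,1]<y[1],Q[:,2]>zz[0],Q[:,2]<zz[1]],0);q=Q[s]
    if len(q)<5: print(nm,0);return
    r=cv2.minAreaRect(q[:,:2].astype(np.float32));print(nm,len(q),np.round(r[0],1),np.round(r[1],1),round(r[2],2),'z',np.median(q[:,2]).round(1),q.min(0).round(),q.max(0).round())
E
python3 - <<'E'
from h import *
p,d,m=snap('wrist','wrist2.png'); s=robot.get_state(); print(s['tool_pos'],s['time_s'])
Q=cloud(m,d).reshape(-1,3)
box(Q,(395,500),(-280,-175),(54,66),'w stand')
box(Q,(410,470),(-255,-200),(150,170),'w handle')
p,d,m=snap('top','top2.png');np.savez('top2.npz',p=p,d=d)
a=cv2.imread('pics/top1.png')[205:300,230:360]
cv2.imwrite('pics/tin.png',cv2.resize(a,None,fx=6,fy=6,interpolation=cv2.INTER_CUBIC))
E
```

```text
time_s: 1.48
tool_pos: [439.1, -228.0, 261.1]
tcp_rot: [[0.948, -0.318, -0.0], [-0.318, -0.948, 0.0], [-0.0, 0.0, -1.0]]
ft_force: [-1.2, 0.4, 0.4]
grip_width: 85.6
gripper_force: 0.0
[ 439.14503755 -228.04340474  261.19764927] 1.5333
w stand 3437 [ 443.1 -227.6] [66.2 65. ] 71.49 z 60.7 [ 402. -269.   54.] [ 484. -187.   63.]
w handle 1056 [ 442.5 -227.7] [21.9 22.7] 72.81 z 162.8 [ 430. -241.  150.] [ 456. -215.  166.]
```

View pics/tin.png

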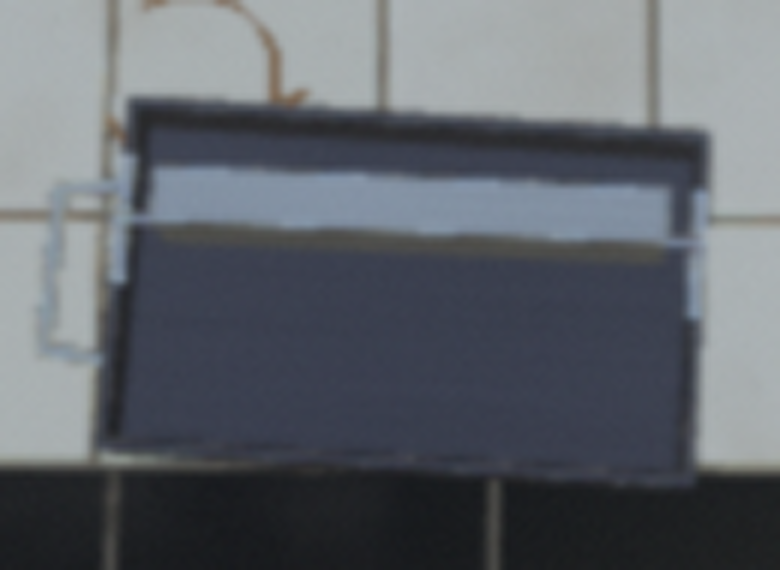

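The crop shows the tin's rim corners at about (130,98), (708,130), (692,483) and (100,445) in crop pixels. The lip's near edge, which is the plate's -x face, runs from (152,222) to (670,243).

```bash
python3 - <<'E'
from h import *
m=robot.camera_model('top')
c=np.array([[130,98],[708,130],[692,483],[100,445]])/6.+[230-.4,205-.4]
P=onplane(m,c,34);print(P.round(1))
ctr=P.mean(0);print('ctr',ctr,'len',np.linalg.norm(P[0]-P[1]),np.linalg.norm(P[0]-P[3]))
v=(P[0]-P[1])+(P[3]-P[2]);yaw=np.arctan2(-v[0],v[1]);print('yaw',np.degrees(yaw))
e=onplane(m,np.array([[152,222],[670,243]])/6.+[229.6,204.6],47);print('edge',e)
R=np.array([[np.cos(yaw),-np.sin(yaw)],[np.sin(yaw),np.cos(yaw)]])
print('edge in tin',(e[:,:2]-ctr[:2])@R)
for y in(75,65,39,13,-13,-39,-65,-75):print(y,(ctr[:2]+R@[20,y]).round(1))
r=onplane(m,np.array([[118,155],[118,285],[695,190],[695,320]])/6.+[229.6,204.6],36);print('rails in tin',(r[:,:2]-ctr[:2])@R)
# lip from depth
for n in('top','scene'):
    z=np.load(n+'1.npz');Q=cloud(robot.camera_model(n),z['d']).reshape(-1,3)
    q=Q[(np.abs(Q[:,2]-47)<4.5)];q=(q[:,:2]-ctr[:2])@R;q=q[(abs(q[:,1])<98)&(q[:,0]>-20)&(q[:,0]<63)]
    for y in range(-90,91,20):
        w=q[abs(q[:,1]-y)<6];print(n,y,np.percentile(w[:,0],[3,97]).round(1) if len(w)>5 else 0)
E
python3 -m crank '[[[0.1,0,-3],[0,0,0],1],[[0.1,0,-3],[0,0,0],1],[[0,0,-3],[0,0,0],1],[[0,0,-3],[0,0,0],1],[[0,0,-2.2],[0,0,0],1],[[0,0,-1],[0,0,0],1],[[0,0,-0.5],[0,0,0],1],[[0,0,0],[0,0,0],1],[[0,0,0],[0,0,0],1]]'
```

```text
[[541.3 149.3  34. ]
 [529.7 -78.3  34. ]
 [390.7 -71.1  34. ]
 [403.9 155.6  34. ]]
ctr [466.41780908  38.86998067  34.        ] len 227.93099297663775 137.6083843030332
yaw -3.1225935501355977
edge [[488.60209612 136.97363231  47.        ]
 [481.55917253 -62.5177861   47.        ]]
edge in tin [[  16.80739191   99.16642897]
 [  20.64173415 -100.41244419]]
75 [490.5 112.7]
65 [489.9 102.7]
39 [488.5  76.7]
13 [487.1  50.8]
-13 [485.7  24.8]
-39 [484.3  -1.2]
-65 [482.8 -27.1]
-75 [482.3 -37.1]
rails in tin [[  45.02842879  116.59137088]
 [  -6.58274773  111.74928315]
 [  44.65977929 -109.52264413]
 [  -6.77783196 -111.97522868]]
top -90 [20.1 41.4]
top -70 [19.7 40.6]
top -50 [20.1 41.7]
top -30 [19.8 40.5]
top -10 [19.6 39.3]
top 10 [18.7 40.1]
top 30 [18.5 39.7]
top 50 [18.8 39.2]
top 70 [17.9 39.5]
top 90 [18.2 38. ]
scene -90 [20.5 41.7]
scene -70 [19.7 40.9]
scene -50 [19.  41.2]
scene -30 [18.9 40.6]
scene -10 [18.1 40.3]
scene 10 [19.1 39.3]
scene 30 [18.7 39.4]
scene 50 [18.6 38.9]
scene 70 [18.1 38.8]
scene 90 [17.5 39.6]
time_s: 2.33
tool_pos: [442.5, -228.0, 105.7]
tcp_rot: [[0.948, -0.317, 0.002], [-0.317, -0.948, -0.001], [0.002, 0.001, -1.0]]
ft_force: [0.1, -1.0, 1.0]
grip_width: 85.3
gripper_force: 0.0
```

```bash
python3 -m crank '[[[0,0,0],[0,0,0],-1],[[0,0,0],[0,0,0],-1],[[0,0,0],[0,0,0],-1],[[0,0,0],[0,0,0],-1],[[0,0,0],[0,0,0],-1],[[0,0,0],[0,0,0],-1],[[0,0,0],[0,0,0],-1],[[0,0,0],[0,0,0],-1],[[0,0,0],[0,0,0],-1],[[0,0,0],[0,0,0],-1]]'
```

```text
time_s: 3.17
tool_pos: [442.1, -227.4, 104.7]
tcp_rot: [[0.949, -0.317, 0.001], [-0.317, -0.949, -0.001], [0.001, 0.001, -1.0]]
ft_force: [-0.1, -0.3, 4.6]
grip_width: 21.1
gripper_force: 58.9
```

```bash
python3 -m crank '[[[0,0,0.5],[0,0,0],-1],[[0,0,1.5],[0,0,0],-1],[[0,0,2],[0,0,0],-1],[[0,0,2],[0,0,0],-1],[[0,0,2],[0,0,0],-1],[[0,0,1],[0,0,0],-1],[[0,0,1],[0,0,0],-1],[[0,0,0],[0,0,0],-1],[[0,0,0],[0,0,0],-1]]'
python3 - <<'E'
from h import *
p,d,m=snap('wrist','wrist3.png'); p,d,m=snap('scene','scene3.png')
s=robot.get_state();print(s['tool_pos'],s['ft_force'],s['grip_width'])
E
```

```text
time_s: 3.92
tool_pos: [441.6, -226.9, 203.7]
tcp_rot: [[0.949, -0.317, -0.0], [-0.317, -0.949, 0.001], [-0.001, -0.0, -1.0]]
ft_force: [-0.2, 0.6, -1.8]
grip_width: 21.4
gripper_force: 58.6
[ 441.13048841 -226.47890029  202.80062192] [ 0.21981958  0.63509338 -1.74047218] 21.455590479050603
```

View pics/scene3.png

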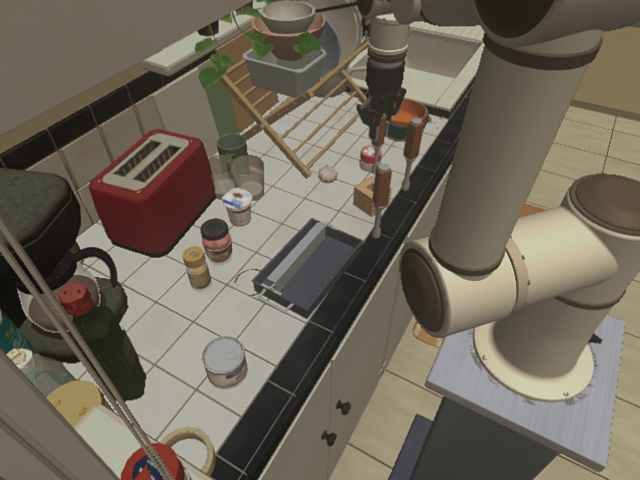

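The scraper is in the gripper at about (383,130) in the picture, clear of the stand. I'll carry it to the tin now.

```bash
python3 -m crank '[[[0.7,1.5,0],[0,0,0],-1],[[0.7,3,0],[0,0,0],-1],[[0.6,3.5,0],[0,0,0],-1],[[0.5,3.5,0],[0,0,0],-1],[[0,3.5,0],[0,0,0],-1],[[0,3.5,0],[0,0,0],-1],[[0,3.5,0],[0,0,0],-1],[[0,3.5,0],[0,0,0],-1],[[0,3.5,0],[0,0,0],-1],[[0,2.5,0],[0,0,0],-1],[[0,1.5,0],[0,0,0],-1],[[0,0,0],[0,0,0],-1]]'
python3 -m crank '[[[0,0,-2.5],[0,0,0],-1],[[0,0,-2.5],[0,0,0],-1],[[0,0,-2],[0,0,0],-1],[[0,0,-1],[0,0,0],-1],[[0,0,0],[0,0,0],-1],[[0,0,0],[0,0,0],-1]]'
python3 - <<'E'
from h import *
p,d,m=snap('wrist','wrist4.png'); p,d,m=snap('top','top4.png')
a=cv2.resize(cv2.imread('pics/wrist4.png'),(480,360));b=cv2.resize(p[200:300,230:360],(480,369))
cv2.imwrite('pics/c4.png',np.vstack([a,b])[:600])
s=robot.get_state();print(s['tool_pos'],s['ft_force'],s['grip_width'])
E
```

```text
time_s: 5.02
tool_pos: [465.6, 105.6, 202.9]
tcp_rot: [[0.95, -0.313, -0.003], [-0.313, -0.95, 0.001], [-0.003, -0.0, -1.0]]
ft_force: [0.1, 0.6, -0.7]
grip_width: 21.4
gripper_force: 59.0
time_s: 5.52
tool_pos: [466.7, 102.4, 124.1]
tcp_rot: [[0.948, -0.317, -0.001], [-0.317, -0.948, -0.0], [-0.001, 0.0, -1.0]]
ft_force: [0.7, -0.1, -0.4]
grip_width: 21.4
gripper_force: 58.9
[467.97854456 102.57922415 125.6576362 ] [-0.78284124  0.37909096 -1.36879736] 21.265274203002786
```

View pics/wrist4.png

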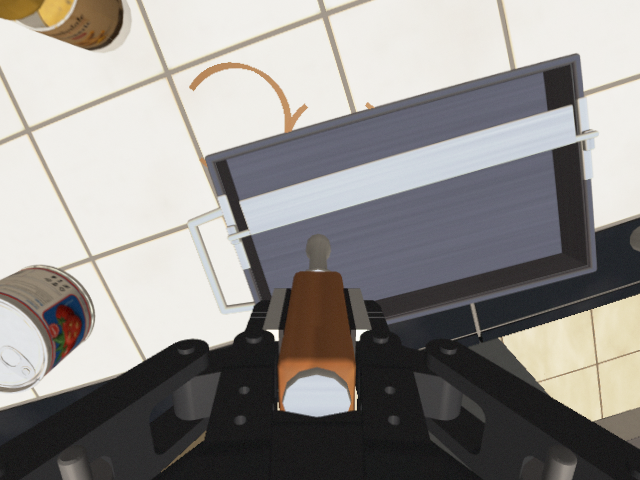

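The tip is at about (317,245), inside the tin on the wide side near the handle end. I'll lower it gently now.

```bash
python3 -m crank '[[[0,0.2,-0.7],[0,0,0],-1],[[0,0.2,-0.7],[0,0,0],-1],[[0,0,-0.4],[0,0,0],-1],[[0,0,0],[0,0,0],-1],[[0,0,0],[0,0,0],-1],[[0,0,0],[0,0,0],-1]]'
python3 -m crank '[[[0,0,-0.1],[0,0,0],-1],[[0,0,-0.1],[0,0,0],-1],[[0,0,0],[0,0,0],-1],[[0,0,0],[0,0,0],-1],[[0,0,0],[0,0,0],-1]]'
python3 -m crank '[[[0,0,-0.1],[0,0,0],-1],[[0,0,0],[0,0,0],-1],[[0,0,0],[0,0,0],-1]]'
python3 -m crank '[[[0,0,-0.1],[0,0,0],-1],[[0,0,0],[0,0,0],-1],[[0,0,0],[0,0,0],-1]]'
```

```text
time_s: 6.12
tool_pos: [466.9, 106.9, 106.4]
tcp_rot: [[0.949, -0.317, 0.0], [-0.317, -0.949, -0.0], [0.0, -0.0, -1.0]]
ft_force: [-0.3, 0.1, -1.1]
grip_width: 21.3
gripper_force: 58.9
time_s: 6.53
tool_pos: [466.9, 106.9, 104.4]
tcp_rot: [[0.949, -0.317, 0.0], [-0.317, -0.949, 0.0], [0.0, -0.0, -1.0]]
ft_force: [-0.3, -0.0, -1.8]
grip_width: 21.2
gripper_force: 58.9
time_s: 6.78
tool_pos: [466.7, 106.9, 103.2]
tcp_rot: [[0.949, -0.317, -0.0], [-0.317, -0.949, 0.0], [-0.0, 0.0, -1.0]]
ft_force: [-0.2, -0.4, -0.9]
grip_width: 21.4
gripper_force: 58.9
time_s: 7.03
tool_pos: [466.8, 106.9, 102.2]
tcp_rot: [[0.949, -0.317, -0.0], [-0.317, -0.949, 0.0], [-0.0, 0.0, -1.0]]
ft_force: [-0.7, -0.2, -1.5]
grip_width: 21.3
gripper_force: 58.9
```

```bash
for i in 1 ; do python3 -m crank '[[[0,0,-0.05],[0,0,0],-1],[[0,0,0],[0,0,0],-1],[[0,0,0],[0,0,0],-1]]'; done | grep -E "pos|force"
python3 -m crank '[[[0,0,-0.05],[0,0,0],-1],[[0,0,0],[0,0,0],-1],[[0,0,0],[0,0,0],-1]]'| grep -E "pos|ft_f"
python3 -m crank '[[[0,0,-0.05],[0,0,0],-1],[[0,0,0],[0,0,0],-1],[[0,0,0],[0,0,0],-1]]'| grep -E "pos|ft_f"
```

```text
tool_pos: [466.8, 106.9, 101.8]
ft_force: [-0.6, 0.3, -0.1]
gripper_force: 59.1
tool_pos: [467.0, 106.9, 101.7]
ft_force: [-1.8, -0.3, 4.0]
tool_pos: [467.1, 106.9, 101.7]
ft_force: [-2.3, -0.1, 7.1]
```

```bash
python3 -m crank '[[[0.2,0,0.05],[0,0,0],-1],[[0.2,0,0],[0,0,0],-1],[[0.2,0,0],[0,0,0],-1],[[0.2,0,0],[0,0,0],-1],[[0,0,0],[0,0,0],-1],[[0,0,0],[0,0,0],-1]]' | grep -E "pos|ft_f"
python3 -m crank '[[[0.1,0,0],[0,0,0],-1],[[0.1,0,0],[0,0,0],-1],[[0,0,0],[0,0,0],-1],[[0,0,0],[0,0,0],-1]]'| grep -E "pos|ft_f"
python3 -m crank '[[[0.1,0,0],[0,0,0],-1],[[0,0,0],[0,0,0],-1],[[0,0,0],[0,0,0],-1]]'| grep -E "pos|ft_f"
```

```text
tool_pos: [474.1, 106.9, 101.7]
ft_force: [-4.6, -0.7, 8.3]
tool_pos: [476.1, 106.9, 101.7]
ft_force: [-5.3, -0.7, 8.4]
tool_pos: [477.0, 106.8, 101.7]
ft_force: [-4.7, -0.7, 8.4]
```

```bash
python3 -m crank '[[[0.05,0,0.06],[0,0,0],-1],[[0,0,0],[0,0,0],-1],[[0,0,0],[0,0,0],-1]]'| grep -E "pos|ft_f"
python3 -m crank '[[[0.1,0,0],[0,0,0],-1],[[0,0,0],[0,0,0],-1],[[0,0,0],[0,0,0],-1]]'| grep -E "pos|ft_f"
python3 -m crank '[[[0.1,0,0],[0,0,0],-1],[[0,0,0],[0,0,0],-1],[[0,0,0],[0,0,0],-1]]'| grep -E "pos|ft_f"
```

```text
tool_pos: [478.5, 106.9, 101.7]
ft_force: [-0.4, -0.4, -0.1]
tool_pos: [479.3, 106.9, 101.8]
ft_force: [-0.7, -0.6, -0.3]
tool_pos: [480.5, 106.9, 101.8]
ft_force: [0.1, 0.1, -0.7]
```

```bash
python3 -m crank '[[[0.1,0,0],[0,0,0],-1],[[0,0,0],[0,0,0],-1],[[0,0,0],[0,0,0],-1]]'| grep -E "pos|ft_f"
python3 -m crank '[[[0.1,0,0],[0,0,0],-1],[[0,0,0],[0,0,0],-1],[[0,0,0],[0,0,0],-1]]'| grep -E "pos|ft_f"
python3 -m crank '[[[0.1,0,0],[0,0,0],-1],[[0,0,0],[0,0,0],-1],[[0,0,0],[0,0,0],-1]]'| grep -E "pos|ft_f|rot"
```

```text
tool_pos: [481.4, 106.9, 101.8]
ft_force: [-0.1, 0.3, -1.1]
tool_pos: [482.4, 106.9, 101.9]
ft_force: [0.1, -0.3, -1.3]
tool_pos: [483.3, 106.9, 101.8]
tcp_rot: [[0.949, -0.317, -0.0], [-0.317, -0.949, 0.0], [-0.0, 0.0, -1.0]]
ft_force: [-0.3, -0.2, -1.5]
```

```bash
python3 - <<'E'
from h import *
p,d,m=snap('wrist','wrist5.png'); np.savez('w5.npz',p=p,d=d)
s=robot.get_state();print(s['tool_pos'],m['origin'])
a=p[170:330,200:440];cv2.imwrite('pics/c5.png',cv2.resize(a,(780,520),interpolation=cv2.INTER_CUBIC))
q=cloud(m,d)
sc=robot.snapshot('scene')[0]; cv2.imwrite('pics/scene5.png',sc)
for z0,z1 in((40,60),(75,110)):
  Q=q.reshape(-1,3);k=(Q[:,2]>z0)&(Q[:,2]<z1)&(abs(Q[:,0]-480)<30)&(abs(Q[:,1]-107)<16);print(z0,Q[k].mean(0).round(1),k.sum())
E
```

```text
[483.31499265 106.93135163 101.85084286] [549.5975617   85.93121006 245.255662  ]
40 [499.1 106.7  48.9] 2212
75 [493.8 104.9  99. ] 1153
```

View pics/c5.png

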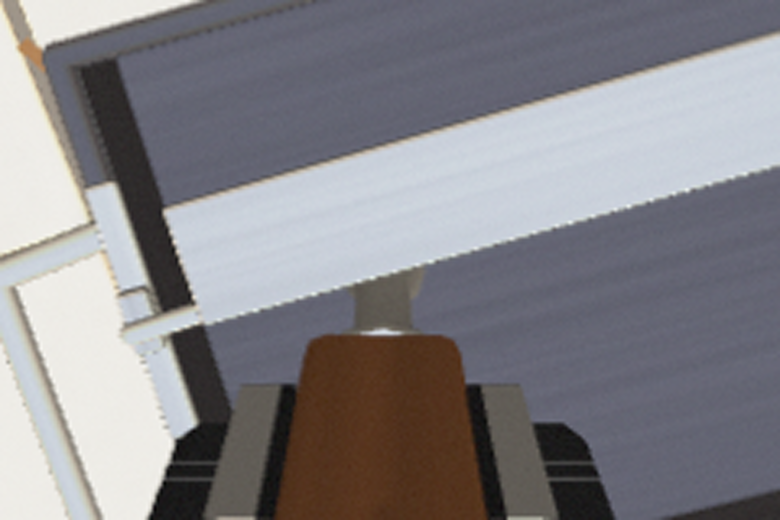

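```bash
python3 - <<'E'
from h import *
a=cv2.imread('pics/wrist4.png').astype(int);b=cv2.imread('pics/wrist5.png').astype(int)
for n,p in(('3',cv2.imread('pics/wrist3.png').astype(int)),('4',a),('5',b)):
    m=(p[...,2]-p[...,0]>30)&(p[...,2]<190);
    c=[np.flatnonzero(m[200:420,x])[[0,-1]]+200 for x in(305,317,330)]
    g=p.sum(2)/3
    print(n,'handle lower/upper rows',c)
    for r in(250,258,266): print('   row',r,[int(x) for x in g[r,296:340:3]])
    print('   col317',[int(x) for x in g[228:276:2,317]])
E
```

```text
3 handle lower/upper rows [array([227, 370]), array([228, 367]), array([228, 370])]
   row 250 [192, 193, 194, 160, 84, 85, 93, 95, 95, 95, 100, 109, 195, 193, 195]
   row 258 [195, 195, 197, 197, 177, 85, 87, 90, 92, 91, 103, 195, 197, 196, 198]
   row 266 [94, 95, 95, 94, 92, 82, 86, 89, 88, 90, 92, 100, 98, 98, 98]
   col317 [107, 94, 94, 92, 96, 99, 99, 98, 98, 96, 96, 95, 93, 94, 92, 90, 90, 90, 92, 89, 105, 211, 70, 56]
4 handle lower/upper rows [array([271, 370]), array([272, 367]), array([272, 370])]
   row 250 [110, 108, 105, 98, 87, 88, 92, 98, 95, 98, 100, 112, 106, 110, 107]
   row 258 [107, 108, 107, 107, 106, 88, 92, 93, 95, 93, 104, 109, 108, 107, 109]
   row 266 [111, 112, 107, 109, 109, 86, 87, 91, 91, 92, 90, 110, 106, 106, 106]
   col317 [108, 107, 110, 93, 96, 101, 104, 101, 99, 101, 97, 98, 96, 95, 97, 93, 92, 92, 89, 91, 105, 218, 72, 57]
5 handle lower/upper rows [array([273, 368]), array([274, 365]), array([273, 368])]
   row 250 [208, 209, 206, 205, 204, 205, 204, 206, 205, 206, 207, 208, 225, 117, 107]
   row 258 [206, 206, 201, 136, 100, 83, 91, 90, 92, 92, 103, 110, 105, 103, 107]
   row 266 [107, 106, 105, 103, 107, 83, 88, 86, 89, 89, 97, 107, 105, 103, 102]
   col317 [210, 205, 209, 211, 214, 208, 211, 207, 210, 205, 207, 206, 207, 203, 92, 90, 89, 91, 86, 86, 87, 107, 214, 53]
```

```bash
python3 - <<'E'
import cv2
p=cv2.imread('pics/scene5.png')
cv2.imwrite('pics/c5b.png',cv2.resize(p[110:320,200:400],(572,600),interpolation=cv2.INTER_CUBIC))
E
```

```text
(no output)
```

View pics/c5b.png

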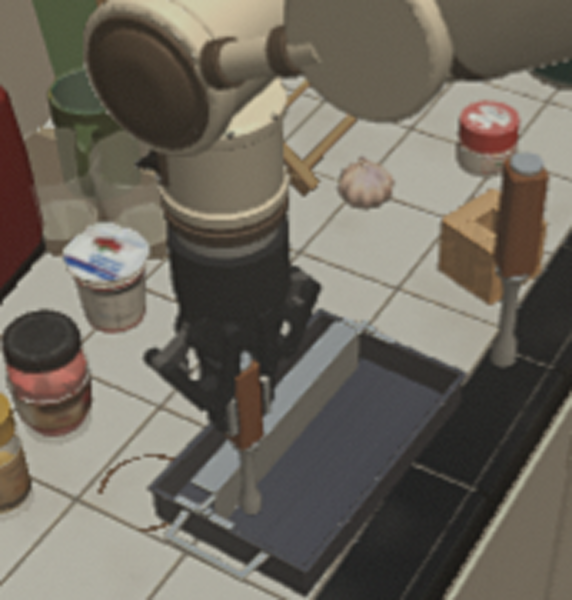

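The crop shows the nose (crop ~(250,500)) just short of the plate's foot. The scraper leans only ~0.015 rad. I'll keep feeling toward the plate.

```bash
python3 -m crank '[[[0.1,0,0],[0,0,0],-1],[[0,0,0],[0,0,0],-1],[[0,0,0],[0,0,0],-1]]'| grep -E "pos|ft_f"
python3 -m crank '[[[0.1,0,0],[0,0,0],-1],[[0,0,0],[0,0,0],-1],[[0,0,0],[0,0,0],-1]]'| grep -E "pos|ft_f"
python3 -m crank '[[[0.07,0,0],[0,0,0],-1],[[0,0,0],[0,0,0],-1],[[0,0,0],[0,0,0],-1]]'| grep -E "pos|ft_f"
```

```text
tool_pos: [483.9, 106.9, 101.8]
ft_force: [-2.6, -0.3, 1.3]
tool_pos: [484.3, 106.9, 101.8]
ft_force: [-5.2, -0.5, 4.3]
tool_pos: [484.6, 106.9, 101.7]
ft_force: [-6.7, -0.7, 5.6]
```

```bash
python3 -m crank '[[[-0.05,0,0],[0,0,0],-1],[[0,0,0],[0,0,0],-1],[[0,0,0],[0,0,0],-1]]'| grep -E "pos|ft_f"
python3 -m crank '[[[-0.007,-0.2,0],[0,0,0],-1],[[-0.007,-0.2,0],[0,0,0],-1],[[-0.007,-0.2,0],[0,0,0],-1],[[0,0,0],[0,0,0],-1],[[0,0,0],[0,0,0],-1]]'| grep -E "pos|ft_f"
```

```text
tool_pos: [484.4, 106.9, 101.7]
ft_force: [-5.8, -0.3, 3.7]
tool_pos: [484.3, 102.1, 101.7]
ft_force: [-5.0, 3.0, 4.2]
```

```bash
python3 -m crank '[[[-0.007,-0.2,0],[0,0,0],-1],[[-0.007,-0.2,0],[0,0,0],-1],[[-0.008,-0.2,0],[0,0,0],-1],[[-0.008,-0.2,0],[0,0,0],-1],[[-0.008,-0.2,0],[0,0,0],-1],[[-0.007,-0.2,0],[0,0,0],-1],[[0,0,0],[0,0,0],-1]]'| grep -E "pos|ft_f"
```

```text
tool_pos: [483.9, 90.1, 101.7]
ft_force: [-5.0, 4.3, 3.1]
```

```bash
python3 -m crank '[[[-0.007,-0.2,-0.01],[0,0,0],-1],[[-0.007,-0.2,0],[0,0,0],-1],[[-0.008,-0.2,0],[0,0,0],-1],[[-0.008,-0.2,0],[0,0,0],-1],[[-0.008,-0.2,0],[0,0,0],-1],[[-0.007,-0.2,0],[0,0,0],-1],[[0,0,0],[0,0,0],-1]]'| grep -E "pos|ft_f"
```

```text
tool_pos: [483.6, 78.1, 101.7]
ft_force: [-4.8, 4.1, 3.1]
```

```bash
python3 -m crank '[[[-0.007,-0.2,0],[0,0,0],-1],[[-0.007,-0.2,0],[0,0,0],-1],[[-0.008,-0.2,0],[0,0,0],-1],[[-0.008,-0.2,0],[0,0,0],-1],[[-0.008,-0.2,0],[0,0,0],-1],[[-0.007,-0.2,0],[0,0,0],-1],[[0,0,0],[0,0,0],-1]]'| grep -E "pos|ft_f"
```

```text
tool_pos: [483.1, 66.1, 101.7]
ft_force: [-4.1, 3.6, 3.3]
```

```bash
python3 -m crank '[[[-0.005,-0.2,0],[0,0,0],-1],[[-0.006,-0.2,0],[0,0,0],-1],[[-0.007,-0.2,0],[0,0,0],-1],[[-0.007,-0.2,0],[0,0,0],-1],[[-0.007,-0.2,0],[0,0,0],-1],[[-0.007,-0.2,0],[0,0,0],-1],[[0,0,0],[0,0,0],-1]]'| grep -E "pos|ft_f"
```

```text
tool_pos: [482.7, 54.1, 101.7]
ft_force: [-4.5, 3.6, 3.8]
```

```bash
python3 -m crank '[[[-0.007,-0.2,0],[0,0,0],-1],[[-0.007,-0.2,0],[0,0,0],-1],[[-0.007,-0.2,0],[0,0,0],-1],[[-0.007,-0.2,0],[0,0,0],-1],[[-0.007,-0.2,0],[0,0,0],-1],[[-0.007,-0.2,0],[0,0,0],-1],[[0,0,0],[0,0,0],-1]]'| grep -E "pos|ft_f"
```

```text
tool_pos: [482.2, 42.2, 101.7]
ft_force: [-3.5, 4.3, 3.3]
```

```bash
python3 -m crank '[[[0,-0.2,0],[0,0,0],-1],[[-0.007,-0.2,0],[0,0,0],-1],[[-0.007,-0.2,0],[0,0,0],-1],[[-0.007,-0.2,0],[0,0,0],-1],[[-0.007,-0.2,0],[0,0,0],-1],[[-0.007,-0.2,0],[0,0,0],-1],[[0,0,0],[0,0,0],-1]]'| grep -E "pos|ft_f"
```

```text
tool_pos: [481.8, 30.3, 101.7]
ft_force: [-5.1, 4.7, 3.9]
```

```bash
python3 -m crank '[[[-0.005,-0.2,0],[0,0,0],-1],[[-0.007,-0.2,0],[0,0,0],-1],[[-0.007,-0.2,0],[0,0,0],-1],[[-0.007,-0.2,0],[0,0,0],-1],[[-0.007,-0.2,0],[0,0,0],-1],[[-0.007,-0.2,0],[0,0,0],-1],[[0,0,0],[0,0,0],-1]]'| grep -E "pos|ft_f|rot"
```

```text
tool_pos: [481.4, 18.3, 101.6]
tcp_rot: [[0.948, -0.317, -0.003], [-0.317, -0.948, 0.004], [-0.004, -0.002, -1.0]]
ft_force: [-5.7, 4.2, 4.7]
```

```bash
python3 -m crank '[[[-0.01,-0.2,0],[0,0,0],-1],[[-0.01,-0.2,0],[0,0,0],-1],[[-0.008,-0.2,0],[0,0,0],-1],[[-0.007,-0.2,0],[0,0,0],-1],[[-0.007,-0.2,0],[0,0,0],-1],[[-0.007,-0.2,0],[0,0,0],-1],[[0,0,0],[0,0,0],-1]]'| grep -E "pos|ft_f"
```

```text
tool_pos: [480.9, 6.3, 101.6]
ft_force: [-4.4, 5.0, 4.6]
```

```bash
python3 -m crank '[[[-0.007,-0.2,0],[0,0,0],-1],[[-0.007,-0.2,0],[0,0,0],-1],[[-0.007,-0.2,0],[0,0,0],-1],[[-0.007,-0.2,0],[0,0,0],-1],[[-0.007,-0.2,0],[0,0,0],-1],[[-0.007,-0.2,0],[0,0,0],-1],[[0,0,0],[0,0,0],-1]]'| grep -E "pos|ft_f|time"
```

```text
time_s: 17.13
tool_pos: [480.5, -5.7, 101.6]
ft_force: [-5.2, 5.1, 4.5]
```

```bash
python3 -m crank '[[[-0.008,-0.2,0],[0,0,0],-1],[[-0.007,-0.2,0],[0,0,0],-1],[[-0.008,-0.2,0],[0,0,0],-1],[[-0.007,-0.2,0],[0,0,0],-1],[[-0.007,-0.2,0],[0,0,0],-1],[[-0.007,-0.2,0],[0,0,0],-1],[[0,0,0],[0,0,0],-1]]'| grep -E "pos|ft_f"
```

```text
tool_pos: [480.0, -17.6, 101.6]
ft_force: [-4.7, 4.7, 4.3]
```

```bash
python3 -m crank '[[[-0.008,-0.2,0],[0,0,0],-1],[[-0.007,-0.2,0],[0,0,0],-1],[[-0.007,-0.2,0],[0,0,0],-1],[[-0.007,-0.2,0],[0,0,0],-1],[[-0.007,-0.2,0],[0,0,0],-1],[[-0.007,-0.2,0],[0,0,0],-1],[[0,0,0],[0,0,0],-1],[[0,0,0],[0,0,0],-1]]'| grep -E "pos|ft_f"
python3 -m crank '[[[-0.007,-0.15,0],[0,0,0],-1],[[-0.007,-0.15,0],[0,0,0],-1],[[-0.007,-0.15,0],[0,0,0],-1],[[0,0,0],[0,0,0],-1],[[0,0,0],[0,0,0],-1]]'| grep -E "pos|ft_f"
```

```text
tool_pos: [479.6, -29.5, 101.6]
ft_force: [-5.0, 5.2, 5.7]
tool_pos: [479.4, -34.0, 101.7]
ft_force: [-4.6, 5.1, 3.9]
```

```bash
python3 -m crank '[[[-0.2,0,0.1],[0,0,0],-1],[[-0.8,0,1.5],[0,0,0],-1],[[0,0,3],[0,0,0],-1],[[0,0,3],[0,0,0],-1],[[0,0,2.6],[0,0,0],-1],[[0,-2,0],[0,0,0],-1],[[0,-3.5,0],[0,0,0],-1],[[0,-3.5,0],[0,0,0],-1],[[0,-3.5,0],[0,0,0],-1],[[-0.7,-3.3,0],[0,0,0],-1],[[-1,-2.5,0],[0,0,0],-1],[[-1,-1,0],[0,0,0],-1]]'
python3 -m crank '[[[0,0,0],[0,0,0],-1],[[0,0,0],[0,0,0],-1],[[0,0,0],[0,0,0],-1],[[0,0,0],[0,0,0],-1]]'
python3 - <<'E'
from h import *
p,d,m=snap('wrist','wrist6.png')
a=cv2.imread('pics/wrist6.png').astype(int)
k=(a[...,2]-a[...,0]>30)&(a[...,2]<190)
print([np.flatnonzero(k[200:420,x])[[0,-1]]+200 for x in(305,317,330)])
Q=cloud(m,d).reshape(-1,3);box(Q,(395,500),(-280,-175),(54,64),'stand');print(robot.get_state()['tool_pos'])
E
```

```text
time_s: 19.8
tool_pos: [443.4, -232.6, 204.3]
tcp_rot: [[0.948, -0.319, 0.002], [-0.319, -0.948, -0.003], [0.003, 0.002, -1.0]]
ft_force: [-1.0, -0.1, -1.2]
grip_width: 21.2
gripper_force: 59.0
time_s: 20.13
tool_pos: [444.0, -227.9, 203.9]
tcp_rot: [[0.949, -0.315, 0.001], [-0.315, -0.949, -0.0], [0.001, -0.0, -1.0]]
ft_force: [0.1, 0.0, -0.7]
grip_width: 21.2
gripper_force: 59.0
[array([230, 368]), array([231, 365]), array([231, 368])]
stand 5244 [ 442.9 -227.6] [66.2 65.6] 71.33 z 60.6 [ 403. -269.   54.] [ 484. -187.   63.]
[ 444.0040876  -227.79800436  203.87342762]
```

View pics/wrist6.png

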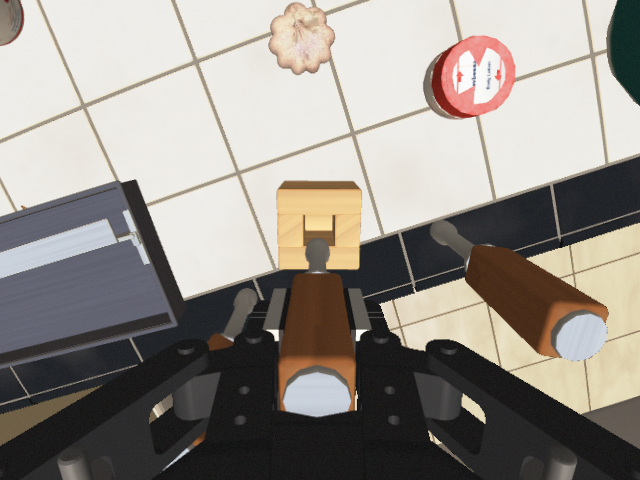

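The tip at (317,250) is lined up over the pocket at (319,230) along the view ray, and garlic, pot and the look-alikes are where they were. I'll lower it, checking force midway.

```bash
python3 -m crank '[[[0,0,-2],[0,0,0],-1],[[0,0,-2],[0,0,0],-1],[[0,0,-1],[0,0,0],-1],[[0,0,-0.5],[0,0,0],-1],[[0,0,-0.5],[0,0,0],-1],[[0,0,-0.5],[0,0,0],-1],[[0,0,0],[0,0,0],-1]]' | grep -E "pos|ft"
python3 - <<'E'
from h import *
p,d,m=snap('wrist','wrist7.png')
cv2.imwrite('pics/c7.png',cv2.resize(p[160:320,220:420],(750,600)))
E
```

```text
tool_pos: [443.4, -228.4, 138.5]
ft_force: [-0.1, 0.2, -1.5]
```

View pics/c7.png

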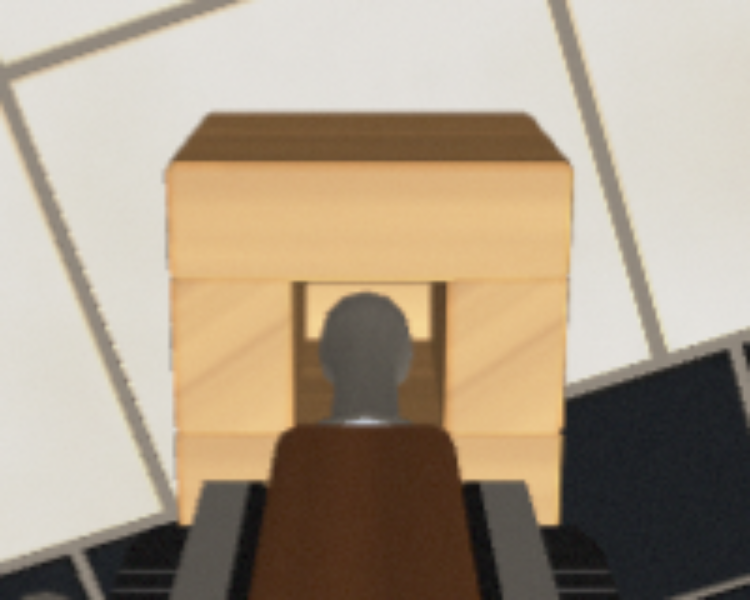

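The nose at crop (366,345) sits inside the pocket opening (295–445 wide), with no contact force. I'll lower it the rest of the way.

```bash
python3 -m crank '[[[0,0,-1],[0,0,0],-1],[[0,0,-1],[0,0,0],-1],[[0,0,-0.8],[0,0,0],-1],[[0,0,-0.4],[0,0,0],-1],[[0,0,0],[0,0,0],-1],[[0,0,0],[0,0,0],-1],[[0,0,0],[0,0,0],-1]]' | grep -E "pos|ft"
python3 -m crank '[[[0,0,-0.1],[0,0,0],-1],[[0,0,0],[0,0,0],-1],[[0,0,0],[0,0,0],-1]]' | grep -E "pos|ft"
```

```text
tool_pos: [443.6, -228.7, 107.0]
ft_force: [-0.8, -0.4, -1.4]
tool_pos: [443.5, -228.6, 105.9]
ft_force: [-0.6, 0.6, -0.9]
```

```bash
python3 -m crank '[[[0,0,-0.1],[0,0,0],-1],[[0,0,0],[0,0,0],-1],[[0,0,0],[0,0,0],-1]]' | grep -E "pos|ft"
python3 -m crank '[[[0,0,0],[0,0,0],-0.3],[[0,0,0],[0,0,0],-0.2],[[0,0,0],[0,0,0],0],[[0,0,0],[0,0,0],0.3],[[0,0,0],[0,0,0],0.6],[[0,0,0],[0,0,0],1],[[0,0,0],[0,0,0],1],[[0,0,0],[0,0,0],1],[[0,0,0],[0,0,0],1],[[0,0,0],[0,0,0],1]]'
python3 -m crank '[[[0,0,1],[0,0,0],1],[[0,0,2],[0,0,0],1],[[0,0,3],[0,0,0],1],[[0,0,3],[0,0,0],1],[[0,0,3],[0,0,0],1],[[0,0,2],[0,0,0],1],[[0,0,1],[0,0,0],1],[[0,0,0],[0,0,0],1],[[0,0,0],[0,0,0],1],[[0,0,0],[0,0,0],1],[[0,0,0],[0,0,0],1]]'
python3 - <<'E'
from h import *
p,d,m=snap('wrist','wrist8.png');Q=cloud(m,d).reshape(-1,3)
box(Q,(395,500),(-280,-175),(54,64),'stand');box(Q,(410,470),(-260,-195),(145,175),'handle')
print(robot.get_state()['tool_pos'])
E
```

```text
tool_pos: [443.4, -228.6, 104.8]
ft_force: [-0.4, 0.4, -0.9]
time_s: 22.73
tool_pos: [443.4, -228.6, 104.8]
tcp_rot: [[0.949, -0.317, -0.0], [-0.317, -0.949, 0.0], [-0.0, -0.0, -1.0]]
ft_force: [-0.3, -0.2, -0.1]
grip_width: 85.2
gripper_force: 0.0
time_s: 23.65
tool_pos: [442.6, -227.9, 252.7]
tcp_rot: [[0.949, -0.317, -0.003], [-0.317, -0.949, 0.002], [-0.004, -0.001, -1.0]]
ft_force: [0.2, -0.3, -0.5]
grip_width: 85.5
gripper_force: 0.0
stand 3607 [ 442.8 -227.6] [66.2 66.3] 71.23 z 60.6 [ 402. -268.   54.] [ 484. -187.   63.]
handle 1172 [ 442.  -227.3] [21.6 22.3] 71.38 z 162.5 [ 429. -240.  145.] [ 455. -214.  165.]
[ 442.70095324 -227.96238139  252.95294824]
```

View pics/wrist8.png

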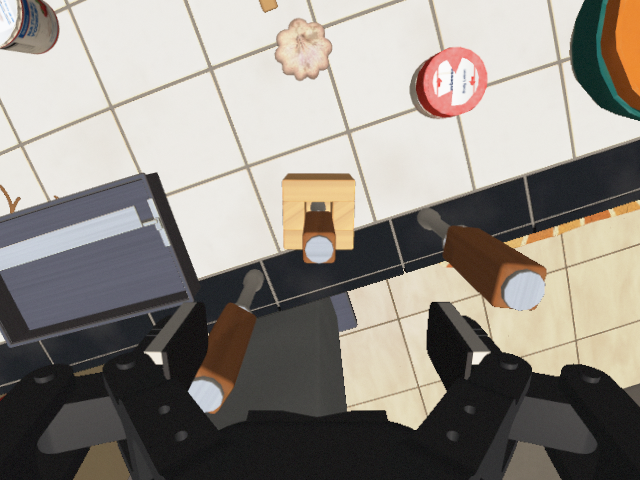

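The scraper stands upright and centred in the pocket, with its handle top at (319,250) and z 162.5. The fingers are clear and the bystanders haven't moved, so I'll hand in.

```bash
python3 -c "
from rig import robot
print(robot.finish_job())"
```

```text
the job is handed in; nothing more can be done
None
```

I scraped the seam from the wire-handle end to the other, with about 4–6 N read on both the floor and the plate, then stood the scraper back in its stand pocket, released it and handed the job in; no verdict was returned.

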